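Lay a T-square on a rock slab to mark a saw cut

ROBOT

A 6-joint arm with a two-finger parallel gripper is mounted at the origin on the work surface. World frame = base frame: x ahead of the robot, y to its left, z up, the work surface at z = 0. Lengths are in m, angles in rad, forces in N, time in s.
With the tool pointing down it reaches from about 0.375 to 0.975 m from the base axis. Payload 3.8 kg.
Tool frame: the origin (TCP) lies at the very end of the fingers, on their centre line; the grasp point (between the pads) lies 19 mm behind it; z points along the fingers, y is the direction in which the jaws open and shut (so a half turn about z gives the same grasp; the last joint's range is limited). The gripper opens to 85 mm and grips with 20 to 120 N. Pads are 22 mm wide; open, the fingers measure 114 mm over their backs; the gripper's body (76 mm by 85 mm) begins 54 mm behind the grasp point. The pads swing forward as they close: fully open they stand 13 mm farther back than shut.
Start: joints at [-1.177, 0.264, 1.604, -0, 1.274, -0.037], TCP at [0.282, -0.613, 0.231] pointing down, gripper open.
Joint ranges: [-2.63, 2.63], [-0.94, 2.18], [0.31, 2.57], [-1.31, 4.45], [0, 2.66], [-2.55, 2.55]. Speed limits (rad/s): [2.57, 2.57, 3.14, 3.14, 3.14, 3.14].

INTERFACE

Orientations are given as a rotation vector (axis times angle).
In Python, from workcell import bot, viewer gives the robot as it stands.
- The arm moves only by the tool jog_arm, never from a script. Its argument "motion" is a list of rows, each an object of numbers: "dx", "dy", "dz": the shift along the world's x, y, z in cm; "turn": the turn about the world's z in rad. A call has 1 to 12 rows; each row shifts and turns the commanded pose from where the row before left it; what a row does not reach is not made up. A row lasts 1/12 s, in which the tool goes at most 41.7 mm and 7.16 degrees, less where a joint would pass 70% of its speed; a pose out of reach is approached as far as the arm can. A call is refused whole if a number of a shift passes 4.17 or a number of a turn 0.125, either way. A call with a gripper value outside its range is refused whole. "fingers" is the finger opening in cm, from 0 to 8.54, set as the call begins (left out, the last holds). The fingers move at their own pace and stop on an object; "grip_force" is the grip in N (left out, the last holds). Time passes only in rows, so rows that do not move let the fingers close. It gives the time, the measured TCP pose, the force and the opening at its end, in the units of the state.
- bot.read_state(): the state, without advancing time (a new reading comes with each control period).
- viewer.read_camera(name): name is "scene" or "top" or "wrist"; returns (picture, depth): 400x640x3 uint8, red, green, blue; 400x640 float32, m along the optical axis (not along the pixel's ray), 0 where there is no reading.
- viewer.camera_info(name): a dict with "vertical_fov" (degrees; the focal length in pixels is half the picture's height over the tangent of half this angle, whatever the lens; pixels are square), "cx", "cy" (the principal point, pixels), "R" (3x3) and "t" (3): a world point X has camera coordinates R X + t. Camera axes: x right, y down, z forward; pixel columns grow to the right and rows downward; lengths in m; the calibration is good to about 2 mm. The wrist camera is an equidistant fisheye: a pixel r from the principal point sees the ray r / f radians off the axis. A picture is of the moment at which its call begins: read the wrist's pose just before it. camera_info takes no time and is no camera call; for the wrist camera it gives the pose at the moment of the call.
- bot.finish_job(): hands the job in, once; it reports no verdict.
The state is a dict: "time": time; "q": joint angles; "joint_vel": joint speeds; "joint_torque": joint torques, N m; "tool_pos": TCP position; "tcp_rot": TCP orientation; "wrist_force": force on the tool from outside, world axes, zero at the start; "torque": the same for the moment, N m; "width": opening from 0.0 (shut) to 1.0 (fully open).
Only numpy, scipy, OpenCV 4.12 (cv2) and the standard library are available. Lean on these libraries where they do the work, as an engineer would, in place of code of your own. Each camera call takes 0.05 s, during which the arm holds its last target. There are 200 camera calls.

TASK

Set up the T-square for marking a saw cut on the rock slab: lift it out of its spring clips on the tool rail and lay its blade flat across the slab, with the head fully flush against the slab's edge that faces the robot and the blade's left-hand edge (as seen from the robot) on the wax-pencil mark. Leave the slab where it lies against its fence, do not disturb the things around it, and let go of the T-square.

Things in the scene. Friction and masses are not known exactly. Their poses are not given: they have to be found in the camera images.
- square: Aluminium T-square, 0.2 kg (varies 20%). Blade 34 wide (own y), 4 thick, 220 mm from the head along own +x. Black head: bar 120 long (y, centred), 22 wide (x -22 to 0), 18 high (z -10 to +8); inner face x = 0 is the one to lay flush. Origin: blade's underside, mid-width, at that face; z up. Starts level on the rail, held by clips, head towards the robot.
- square_grip (a point): Point on the T-square's grip rib, above its centre of mass, 66 mm ahead of the head. The rib is 12 mm wide, 14 mm high, stands on the middle of the blade's top and runs from 6 to 212 mm ahead of the head (z 4 to 18 mm above the blade's underside). The point is at the rib's top. Axes as the T-square's.
- square_edge (a point): Point on the T-square at the blade's underside, where the blade's left-hand (own +y) edge meets the head's inner face: 17 mm in own +y from the T-square's origin. Axes as the T-square's.
- rail: Fixed tool rail: dark base plate 210 x 70 mm, aluminium rail 28 mm wide (own x -60 to 98 mm), flat top 45 mm above the bench. The blade lies on it; the head hangs free off its near end; the T-square's centre of mass lies over the rail's middle, between the two pairs of clips. Origin: middle of the base's underside; x along the rail, away from the robot; z up.
- clip_near (a point): Middle of the nearer pair of sprung steel leaf clips, on the rail's top, 48 mm from the rail's middle (the other pair is 48 mm beyond the middle). The leaves are 14 mm wide along the rail, stand 17 mm above its top and reach over both edges of the blade. Pulled straight up, all the clips together let go with roughly 10 N after about 6 mm.
- slab: Loose sawn slab of pale stone, 115 mm (own x) by 160 mm (own y) by 18 mm thick, 0.9 kg, lying on the marking-out board with its far long edge against the fence. Its near long edge (own x = -57.5 mm) faces the robot. Origin: middle of its underside; z up.
- slab_mark (a point): Wax-pencil mark: black line 3 mm wide, from the slab edge facing the robot 30 mm inwards across the top, and down that edge. The point is on the line's middle, on the top corner of that edge (x -57.5, y 20, z 18 mm of the slab). Axes as the slab's: x into the slab away from the robot, y left along the edge, z up.
- board: Fixed plywood marking-out board, 220 (own x) x 240 (own y) x 12 mm, with a wooden fence strip 20 wide, 12 mm high along its far edge (x 90 to 110 mm), 6 mm lower than the slab's top. The slab's near edge is about 85 mm in from the board's near edge. Origin: middle of its underside; axes parallel to the slab's.
- bottle: Bystander: white plastic bottle with a blue cap, 64 mm across, 150 mm high. Origin at the middle of its underside.
- slide_box: Bystander: blue microscope-slide box 97 x 82 x 40 mm. Origin at the middle of its underside.
- dish: Bystander: glass dish 90 mm across, 22 mm high. Origin at the middle of its underside.
- billet: Bystander: small reddish cut stone billet 46 x 27 x 12 mm. Origin at the middle of its underside.
There are look-alikes about, which are no part of the job. Of the things like the slab, leave any that is green; of the rest the smaller one is meant.

How it is judged:
By the outcome, as a careful person would: the job done as asked, in the order asked, and still so for the second after the job is handed in, with the robot touching nothing.
It also fails if it takes over 56 s, if anything falls off the work surface, if the arm or the gripper's body presses on something with over 40 N, if the wrist force passes 120 N, or if a joint passes its speed limit or range.

## Working session

There is one attempt and no reset: what is moved stays moved. The work goes in short steps, Python scripts to look and compute and a tool call to move; the robot and the scene stay as the last step left them, time stands still between calls to the robot, and variables do not carry over. Pictures are saved under pics/ and viewed, about 8 in all and at most 12, crops included, and the job is handed in when it is done.

Besides the shell and the picture viewer there is one more tool, called after "Emit:" as name(argument=value, ...) on one line, values as JSON. jog_arm: Moves the arm, as the interface text tells. Its arguments: {"type":"object","properties":{"motion":{"type":"array"},"fingers":{"type":"number"},"grip_force":{"type":"number"}},"required":["motion"]}

```bash
mkdir -p pics; ls; cat > h.py <<'E'
import numpy as np,cv2
from workcell import bot,viewer
def cam(n):
    i=viewer.camera_info(n);p,d=viewer.read_camera(n)
    return p,d,i
def foc(i): return 200/np.tan(np.radians(i['vertical_fov'])/2)
def rays(i,uv,fish=False):
    uv=np.atleast_2d(np.asarray(uv,float));f=foc(i)
    a=(uv-[i['cx'],i['cy']])/f
    if fish:
        r=np.linalg.norm(a,axis=1,keepdims=True);s=np.where(r>1e-9,np.sin(r)/np.maximum(r,1e-9),1)
        d=np.c_[a*s,np.cos(r)]
    else: d=np.c_[a,np.ones(len(a))]
    R=np.array(i['R']);t=np.array(i['t'])
    return -R.T@t,d@R
def onz(i,uv,z,fish=False):
    c,d=rays(i,uv,fish)
    return c+d*((z-c[2])/d[:,2])[:,None]
def save(n,p): cv2.imwrite('pics/'+n+'.png',cv2.cvtColor(p,cv2.COLOR_RGB2BGR))
E
python3 - <<'E'
from h import *
for n in('scene','top'):
    p,d,i=cam(n);save(n,p);np.savez(n+'.npz',p=p,d=d,**{k:np.array(v) for k,v in i.items()})
    print(n,i['vertical_fov'],-np.array(i['R']).T@np.array(i['t']),i['R'])
print(bot.read_state())
E
```

```text
pics
scene 47.650792488285944 [1.17754002 0.03859524 0.9656631 ] [[-0.02171871  0.99976346  0.00114662]
 [ 0.79963278  0.01805949 -0.60021769]
 [-0.60009642 -0.01211908 -0.79983587]]
top 51.32203434471742 [0.26706558 0.01666339 1.15618256] [[ 0.01651478 -0.99984854  0.00549104]
 [-0.97491951 -0.01732157 -0.22188265]
 [ 0.22194415 -0.00168898 -0.97505792]]
{'time': 0.1, 'q': array([-1.17690486e+00,  2.64712576e-01,  1.60528124e+00,  1.28299203e-05,
        1.27374053e+00, -3.68840375e-02]), 'joint_vel': array([-0.0004315 , -0.00400443, -0.00323765, -0.00104365,  0.00103057,
       -0.00060166]), 'joint_torque': array([-6.59807756e-05, -5.16706860e+01, -3.68590164e+01, -1.03598973e-04,
        6.33560034e-03, -3.56032601e-06]), 'tool_pos': array([ 0.28160816, -0.61268471,  0.23003948]), 'tcp_rot': array([-3.06694186e+00, -6.70984051e-01,  5.77986464e-04]), 'wrist_force': array([-0.6744756 ,  0.47943372, -0.15502722]), 'torque': array([-0.01473129,  0.02053032, -0.00959027]), 'width': 1.001238944945507}
```

View pics/top.png

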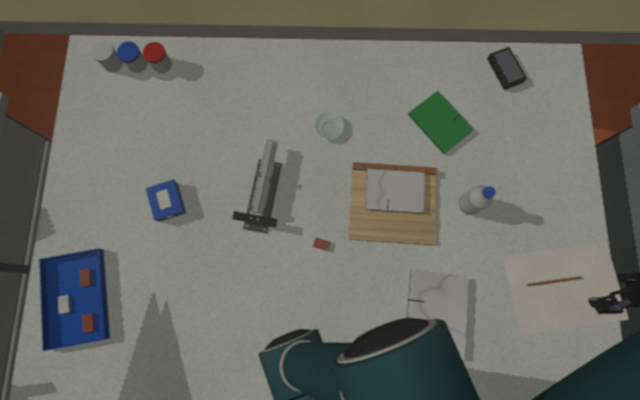

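View pics/scene.png

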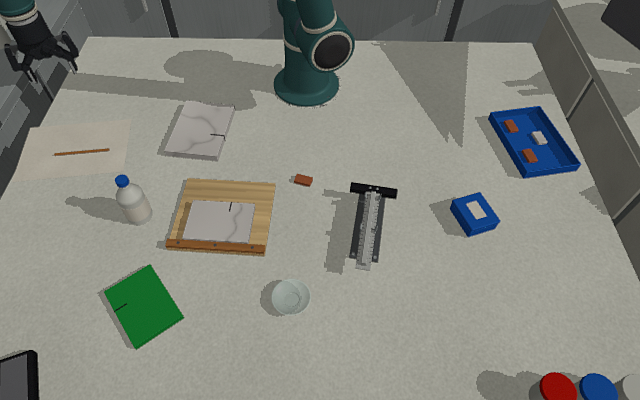

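Top picture: up is +x, left is +y. There is only one T-square, at top (262,190) and scene (370,225).

Slab-like things:
- Pale slab on the board: top (395,190), scene (218,221).
- Green slab: top (440,122). Leave it.
- Larger pale slab near the robot: top (440,310).

I choose the small pale slab on the board against the fence. One close crop will check that.

```bash
python3 - <<'E'
from h import *
t=np.load('top.npz');s=np.load('scene.npz')
a=cv2.resize(t['p'][130:250,225:445],None,fx=3.5,fy=3.5,interpolation=cv2.INTER_CUBIC)
# rectified scene crop
b=cv2.resize(s['p'][170:275,160:410],None,fx=3.08,fy=3.08,interpolation=cv2.INTER_CUBIC)[:180*2]
h=min(600-0,a.shape[0]); b=cv2.resize(b,(770,int(b.shape[0]*770/b.shape[1])))
c=np.vstack([cv2.resize(a,(540,295)),cv2.resize(b,(540,227))]);save('crop1',cv2.convertScaleAbs(c,alpha=1.4))
E
```

```text
(no output)
```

View pics/crop1.png

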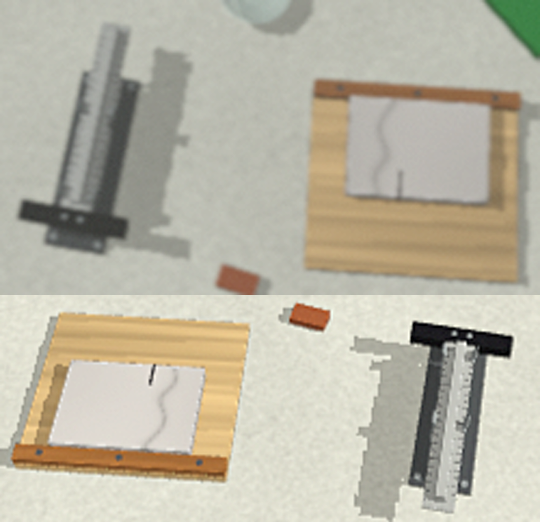

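The crop shows the T-square with its head towards the robot, and the small pale slab against the fence with its mark on the near edge. The depth and size figures below should confirm both. Next: rough poses.

```bash
cat >> h.py <<'E'
def rect(m,i,z,fish=False,roi=None):
    "largest contour in mask -> rectangle (centre, (w,h), angle) on plane z, m"
    c=max(cv2.findContours(m.astype(np.uint8),cv2.RETR_EXTERNAL,cv2.CHAIN_APPROX_NONE)[0],key=cv2.contourArea)
    P=onz(i,c[:,0,:],z,fish)[:,:2]
    return cv2.minAreaRect((P*1000).astype(np.float32)),c
E
python3 - <<'E'
from h import *
for n,rs,rh in(('top',(165,220,355,435),(205,235,228,282)),('scene',(195,248,170,262),(178,204,345,402))):
    z=np.load(n+'.npz');i={k:z[k] for k in('vertical_fov','cx','cy','R','t')};p=z['p'];d=z['d']
    hsv=cv2.cvtColor(p,cv2.COLOR_RGB2HSV)
    def roi(m,r):
        o=np.zeros_like(m);o[r[0]:r[1],r[2]:r[3]]=m[r[0]:r[1],r[2]:r[3]];return o
    m=roi((hsv[...,1]<45)&(hsv[...,2]>120),rs);print(n,'slab',rect(m,i,.03)[0])
    m=roi((hsv[...,2]<45),rh);print(n,'head',rect(m,i,.053)[0])
    m=roi((p.max(2)<90)&(hsv[...,1]<60),(rs[0]+5,rs[1]-2,rs[2]+20,rs[3]-20))
    ys,xs=np.nonzero(m);print('mark',onz(i,np.c_[xs,ys],.03)[:,:2].round(3)[:40].tolist())
E
```

```text
top slab ((557.5511474609375, -198.36679077148438), (159.59979248046875, 113.33395385742188), 87.30726623535156)
top head ((457.835205078125, 150.47219848632812), (41.03553009033203, 21.220624923706055), 73.95173645019531)
mark [[0.499, -0.149], [0.5, -0.176], [0.5, -0.179], [0.495, -0.229]]
scene slab ((559.0097045898438, -199.13211059570312), (161.7821044921875, 117.5777816772461), 87.03450012207031)
scene head ((482.0813903808594, 181.73306274414062), (116.90445709228516, 50.36700439453125), 80.46395874023438)
mark [[0.502, -0.178], [0.505, -0.177], [0.508, -0.179], [0.508, -0.177], [0.511, -0.179], [0.514, -0.179], [0.517, -0.178], [0.52, -0.178], [0.524, -0.18], [0.527, -0.18], [0.626, -0.2], [0.629, -0.202], [0.629, -0.2]]
```

Emit:
jog_arm(motion=[{"dx":1.2,"dy":3,"dz":1.5,"turn":0.12},{"dx":1.2,"dy":3,"dz":1.5,"turn":0.12},{"dx":1.5,"dy":3,"dz":1.5,"turn":0.12},{"dx":1.5,"dy":3,"dz":1.5,"turn":0.12},{"dx":1.5,"dy":3,"dz":1,"turn":0.12},{"dx":1.5,"dy":3,"dz":1,"turn":0.12},{"dx":1.5,"dy":3,"dz":1,"turn":0.12},{"dx":1.5,"dy":3,"turn":0.12},{"dx":1.5,"dy":3,"turn":0.12},{"dx":1.5,"dy":3,"turn":0.12},{"dx":1.5,"dy":3,"turn":0.12},{"dx":1.5,"dy":3,"turn":0.12}])

```text
validation failed for argument at $.mo...
```

Emit:
jog_arm(motion=[{"dx":0.5,"dy":1.5,"turn":0.12},{"dx":0.5,"dy":1,"turn":0.12},{"turn":0.12},{"turn":0.12},{"turn":0.12},{"turn":0.12},{"turn":0.12},{"turn":0.12},{"turn":0.12},{}])

```text
validation failed for argument at $.mo...
```

```bash
cat > wr.py <<'E'
from h import *
import sys
p,d,i=cam('wrist');n=sys.argv[1];save(n,p);np.savez(n+'.npz',p=p,d=d,**{k:np.array(v) for k,v in i.items()})
print(-np.array(i['R']).T@np.array(i['t']),np.array(i['R']).round(3).tolist(),i['vertical_fov'])
s=bot.read_state();print({k:np.round(s[k],4).tolist() for k in('time','tool_pos','tcp_rot','q','wrist_force','width')})
E
python3 wr.py w1
```

```text
[ 0.35602771 -0.57964946  0.37140356] [[0.418, -0.908, -0.002], [-0.862, -0.397, 0.316], [-0.287, -0.13, -0.949]] 65.70646984690485
{'time': 0.15, 'tool_pos': [0.2817, -0.6128, 0.2302], 'tcp_rot': [-3.0673, -0.6711, 0.0005], 'q': [-1.1769, 0.2646, 1.6051, -0.0, 1.2737, -0.0369], 'wrist_force': [-0.2456, -0.5441, -0.2799], 'width': 0.9985}
```

View pics/w1.png

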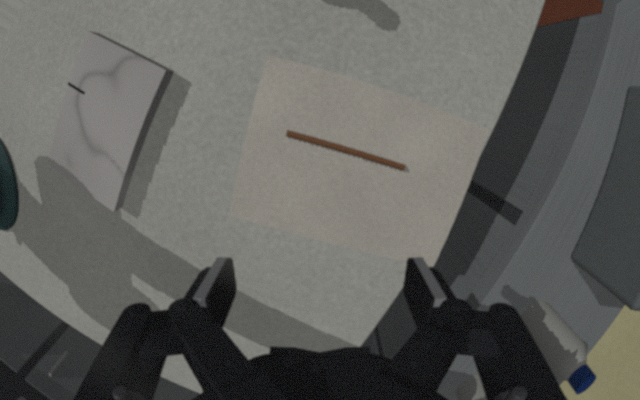

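w1 was taken before any move, because both jogs were refused. It shows only the larger pale slab (110,120), the paper and the fingers. The camera sits about 80 mm along tool +x. Rows apparently need all four keys, so I'll retry with them.

Emit:
jog_arm(motion=[{"dx":1.2,"dy":3,"dz":1.5,"turn":0.12},{"dx":1.2,"dy":3,"dz":1.5,"turn":0.12},{"dx":1.5,"dy":3,"dz":1.5,"turn":0.12},{"dx":1.5,"dy":3,"dz":1.5,"turn":0.12},{"dx":1.5,"dy":3,"dz":1,"turn":0.12},{"dx":1.5,"dy":3,"dz":1,"turn":0.12},{"dx":1.5,"dy":3,"dz":1,"turn":0.12},{"dx":1.5,"dy":3,"dz":0,"turn":0.12},{"dx":1.5,"dy":3,"dz":0,"turn":0.12},{"dx":1.5,"dy":3,"dz":0,"turn":0.12},{"dx":1.5,"dy":3,"dz":0,"turn":0.12},{"dx":1.5,"dy":3,"dz":0,"turn":0.12}])

```text
time: 1.15
tool_pos: [0.4561, -0.2517, 0.3211]
tcp_rot: [-1.857, -2.534, -0.0]
wrist_force: [1.4, 1.2, -0.4]
width: 1.003
```

Emit:
jog_arm(motion=[{"dx":0.5,"dy":1.5,"dz":0,"turn":0.12},{"dx":0.5,"dy":1,"dz":0,"turn":0.12},{"dx":0,"dy":0,"dz":0,"turn":0.12},{"dx":0,"dy":0,"dz":0,"turn":0.12},{"dx":0,"dy":0,"dz":0,"turn":0.12},{"dx":0,"dy":0,"dz":0,"turn":0.12},{"dx":0,"dy":0,"dz":0,"turn":0.12},{"dx":0,"dy":0,"dz":0,"turn":0.12},{"dx":0,"dy":0,"dz":0,"turn":0.12},{"dx":0,"dy":0,"dz":0,"turn":0}])

```text
time: 1.98
tool_pos: [0.4656, -0.2282, 0.3209]
tcp_rot: [-0.295, -3.127, -0.0]
wrist_force: [0.9, 0.3, 0.6]
width: 0.997
```

```bash
python3 wr.py w2
```

```text
[ 0.38636629 -0.21365484  0.46228923] [[0.186, 0.982, 0.0], [0.932, -0.177, 0.316], [0.31, -0.059, -0.949]] 65.70646984690485
{'time': 2.0333, 'tool_pos': [0.4657, -0.2282, 0.321], 'tcp_rot': [-0.3029, -3.1265, -0.0003], 'q': [-0.5037, -0.0787, 1.813, -0.0, 1.4078, -1.8813], 'wrist_force': [0.176, -0.6323, 0.6107], 'width': 1.0008}
```

```bash
cat >> h.py <<'E'
def load(n):
    z=np.load(n+'.npz');return z['p'],z['d'],{k:z[k] for k in('vertical_fov','cx','cy','R','t')}
def proj(i,X,fish=False):
    c=np.atleast_2d(X)@np.array(i['R']).T+i['t'];f=foc(i)
    if fish:
        r=np.hypot(c[:,0],c[:,1]);th=np.arctan2(r,c[:,2]);return np.c_[c[:,0],c[:,1]]*(f*th/np.maximum(r,1e-9))[:,None]+[i['cx'],i['cy']]
    return c[:,:2]/c[:,2:]*f+[i['cx'],i['cy']]
def poly(i,xy,z,fish,shape=(400,640)):
    m=np.zeros(shape,np.uint8);cv2.fillPoly(m,[proj(i,np.c_[xy,np.full(len(xy),z)],fish).astype(np.int32)],1);return m>0
E
python3 - <<'E'
from h import *
p,d,i=load('w2')
hsv=cv2.cvtColor(p,cv2.COLOR_RGB2HSV)
c=np.array([.558,-.199]);a=np.radians(-3);R=np.array([[np.cos(a),-np.sin(a)],[np.sin(a),np.cos(a)]])
box=lambda sx,sy:(np.array([[-sx,-sy],[sx,-sy],[sx,sy],[-sx,sy]])@R.T+c)
print(proj(i,np.c_[box(.0575,.08),[.03]*4],True).round(0).tolist())
roi=poly(i,box(.072,.095),.03,True)
inn=poly(i,box(.03,.06),.03,True)
print('inner hsv',np.median(hsv[inn],0), 'ring',np.median(hsv[roi&~poly(i,box(.062,.085),.03,True)],0))
sat=np.median(hsv[inn],0)[1]
m=roi&(hsv[...,1]<sat+25)
r,cn=rect(m,i,.03,True);print(r)
P=onz(i,cn[:,0,:],.03,True)[:,:2]
L=(P-c)@R
for nm,s in(('near',(L[:,0]<-.05)&(abs(L[:,1])<.07)),('right',(L[:,1]<-.07)&(abs(L[:,0])<.045)),('left',(L[:,1]>.07)&(abs(L[:,0])<.045)),('far',(L[:,0]>.05)&(abs(L[:,1])<.07))):
    v=cv2.fitLine((P[s]*1000).astype(np.float32),cv2.DIST_HUBER,0,.01,.01).ravel();print(nm,s.sum(),v,np.degrees(np.arctan2(v[1],v[0])))
mk=poly(i,box(.0575,.05),.03,True)&(hsv[...,2]<0.55*np.median(hsv[inn],0)[2])
ys,xs=np.nonzero(mk);Q=onz(i,np.c_[xs,ys],.03,True)[:,:2];print('mark',len(Q),(((Q-c)@R)*1000).round(1).tolist()[:60])
dd=d[inn];print('depth ok',np.median(dd))
E
```

```text
[[291.0, 185.0], [303.0, 255.0], [403.0, 241.0], [400.0, 171.0]]
inner hsv [ 15.   9. 121.] ring [17. 87. 95.]
((555.3384399414062, -200.7873077392578), (159.75106811523438, 117.88732147216797), 87.0887222290039)
near 96 [ 5.2320737e-02  9.9863034e-01  4.9772879e+02 -1.9645793e+02] 87.00087
right 54 [ 9.9858898e-01 -5.3104151e-02  5.5881525e+02 -2.8005490e+02] -3.0440755
left 55 [ 9.9904436e-01 -4.3707687e-02  5.5644214e+02 -1.2260194e+02] -2.505064
far 88 [ 5.0926656e-02  9.9870241e-01  6.1315240e+02 -2.0211029e+02] 87.08085
mark 8 [[-57.7, 17.3], [-57.5, 18.7], [-53.0, 18.3], [-51.5, 18.1], [-50.0, 18.0], [-48.5, 17.8], [-36.3, 18.1], [-34.8, 18.0]]
depth ok 0.4632213
```

Emit:
jog_arm(motion=[{"dx":0,"dy":3.5,"dz":0,"turn":0},{"dx":0,"dy":4,"dz":0,"turn":0},{"dx":0,"dy":4,"dz":0,"turn":0},{"dx":0,"dy":4,"dz":0,"turn":0},{"dx":0,"dy":4,"dz":0,"turn":0},{"dx":0,"dy":4,"dz":0,"turn":0},{"dx":0,"dy":4,"dz":0,"turn":0},{"dx":0,"dy":4,"dz":0,"turn":0},{"dx":0,"dy":4,"dz":0,"turn":0},{"dx":0,"dy":3,"dz":0,"turn":0},{"dx":0,"dy":0,"dz":0,"turn":0},{"dx":0,"dy":0,"dz":0,"turn":0}])

```text
time: 3.03
tool_pos: [0.4655, 0.158, 0.321]
tcp_rot: [-0.298, -3.127, 0.001]
wrist_force: [0.2, -0.7, -0.5]
width: 1.002
```

```bash
python3 wr.py w3
```

```text
[0.38622274 0.17284699 0.46236411] [[0.188, 0.982, -0.001], [0.932, -0.179, 0.316], [0.31, -0.06, -0.949]] 65.70646984690485
{'time': 3.0833, 'tool_pos': [0.4656, 0.1569, 0.321], 'tcp_rot': [-0.2998, -3.1268, 0.0014], 'q': [0.2748, -0.1331, 1.862, -0.0007, 1.4134, -1.1047], 'wrist_force': [-0.3499, 0.4096, 0.2569], 'width': 1.0008}
```

View pics/w3.png

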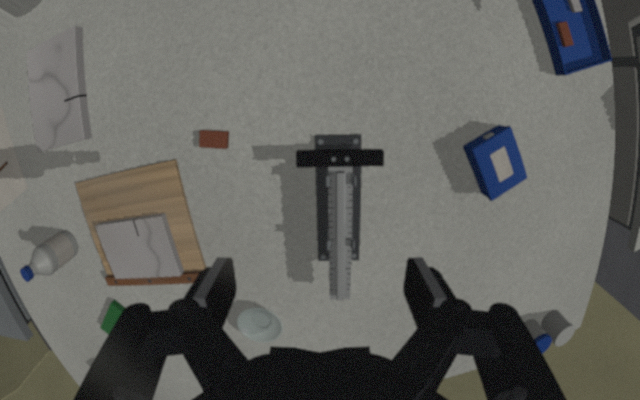

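w3: the T-square is below. The head bar spans (297–383, 150–166), the rib runs along column ~341, and the jaws straddle it nearly parallel. Next is a fine measurement of head and blade.

```bash
python3 - <<'E'
from h import *
p,d,i=load('w3');g=cv2.cvtColor(p,cv2.COLOR_RGB2GRAY)
m=np.zeros((400,640),bool);m[146:172,290:390]=g[146:172,290:390]<32
m=cv2.morphologyEx(m.astype(np.uint8),cv2.MORPH_CLOSE,np.ones((3,3)))
for z in(.053,):
    r,c=rect(m,i,z,True);print(r,cv2.boundingRect(c))
P=onz(i,c[:,0,:],.053,True)[:,:2]*1000
# bright rib/blade: per row extents
for y in range(172,300,10):
    row=g[y,300:385].astype(int);xs=np.nonzero(row>75)[0]+300
    print(y,''.join('%4d'%v for v in g[y,322:362:2]))
def dp(y,x):
    R=np.array(i['R']);_,dr=rays(i,[[x,y]],True);C=-R.T@i['t']
    k=d[y,x]/(R[2]@dr[0]);return (C+dr[0]*k).round(4)
print('depth pts head',dp(157,310),dp(157,372),'rib',[dp(y,341) for y in(190,210,240,280)])
t=load('top');
E
```

```text
((464.3073425292969, 185.24813842773438), (115.5296859741211, 27.9132022857666), 82.50038146972656) (297, 147, 86, 22)
172   36  42  47  63  73  81  83  67  73  68  71  96 107  96  94  73  53  52  55  65
182   37  40  71  92  77  80  81  79 106 107 108 115  90  84  74  54  73  70  49  72
192   38  36  41  63  81  82  83  81 105 109 111 118 113 110 101  78  50  48  50  82
202   34  35  37  65  75  79  77  81 101 106 108 118 110 108 101  81  52  47  51  88
212   39  35  42  71  81  80  78  80 101 105 107 113 112 104  99  85  49  55  53  91
222   37  35  38  56  73  80  77  77 104 106 109 114 111 104 101  72  52  46  51  98
232   35  34  36  66  79  78  80  77 101 106 110 113 111  97  90  68  48  51  63 106
242   42  34  50  86  88  80  81  82 106 104 113 104  83  78  70  60  67  50  60 105
252   32  40  43  50  69  80  80  84 102 103 111 116 109 100  98  65  51  53  70 121
262  123 123 125 116  77  78  75  81 105 109 111 112 104  96  96 120 129 124 127 128
272  129 129 123 109  81  82  82  77 102 106 111 113 108  99 111 129 130 132 131 131
282  124 125 129 117  90  82  78  83 101 109 111 111 103 103 116 132 128 127 125 125
292  120 125 129 123  89  78  80  78 102 112 111 110 106 105 121 129 133 130 129 128
depth pts head [0.4574 0.146  0.0517] [0.4727 0.2286 0.0518] rib [array([0.5078, 0.1789, 0.0619]), array([0.5365, 0.1741, 0.0608]), array([0.5812, 0.1667, 0.0622]), array([0.6494, 0.1558, 0.0613])]
```

```bash
python3 - <<'E'
from h import *
p,d,i=load('w3');g=cv2.GaussianBlur(cv2.cvtColor(p,cv2.COLOR_RGB2GRAY),(0,0),.8).astype(float)
def edge(lo,hi,sg,rows,z,nm):
    pts=[]
    for y in rows:
        dx=sg*(g[y,lo+1:hi+1]-g[y,lo-1:hi-1]);dx=np.clip(dx,0,None);k=dx.argmax()
        w=dx[max(0,k-2):k+3];xs=np.arange(lo,hi)[max(0,k-2):k+3];pts.append([(w*xs).sum()/w.sum(),y])
    P=onz(i,pts,z,True)[:,:2]*1000
    v=cv2.fitLine(P.astype(np.float32),cv2.DIST_HUBER,0,.01,.01).ravel();v=v*np.sign(v[0]) if 0 else v
    a=np.degrees(np.arctan(v[1]/v[0]));print(nm,np.mean([q[0] for q in pts]).round(1),a.round(2),'y at x=530:',(v[3]+(530-v[2])*v[1]/v[0]).round(1))
# image right = +y
edge(334,341,1,range(186,296),.063,'rib right side')
edge(325,333,-1,range(262,296),.049,'blade right far'); edge(347,356,1,range(262,296),.049,'blade left far')
edge(325,333,1,[*range(190,232),*range(250,258)],.049,'blade right near'); edge(347,356,-1,[*range(190,236),*range(250,258)],.049,'blade left near')
# head: outer edge rows & inner edge
for c0,c1,nm in((300,326,'h L'),(355,380,'h R')):
    for c in(c0,c1):
        print(nm,c,g[144:174,c].round(0).astype(int).tolist())
E
```

```text
rib right side 337.1 -9.53 y at x=530: 169.7
blade right far 328.8 -9.47 y at x=530: 157.2
blade left far 350.2 -9.83 y at x=530: 192.1
blade right near 327.9 -9.04 y at x=530: 156.8
blade left near 352.0 -9.29 y at x=530: 191.9
h L 300 [103, 98, 97, 96, 90, 75, 54, 36, 26, 22, 22, 20, 21, 21, 20, 21, 19, 18, 20, 19, 18, 25, 42, 62, 79, 89, 92, 94, 94, 94]
h L 326 [43, 39, 38, 37, 33, 25, 20, 16, 15, 17, 21, 19, 20, 22, 20, 19, 19, 22, 21, 19, 21, 24, 28, 38, 44, 47, 47, 47, 47, 47]
h R 355 [63, 55, 51, 45, 39, 30, 23, 20, 19, 21, 22, 22, 22, 23, 21, 21, 22, 20, 18, 19, 20, 23, 32, 42, 48, 50, 50, 50, 50, 51]
h R 380 [123, 124, 123, 118, 101, 71, 41, 25, 20, 20, 19, 21, 21, 19, 21, 23, 23, 23, 22, 22, 32, 57, 88, 111, 122, 126, 126, 125, 125, 125]
```

```bash
python3 - <<'E'
from h import *
p,d,i=load('w3')
print(onz(i,[[300,166.7],[326,166.4],[355,166.2],[380,165.1],[300,150],[380,149],[297,158],[383,157.5]],.053,True).round(4))
# cross-check head in top/scene at z=.053 of predicted inner corners
a=np.radians(-9.4);R=np.array([[np.cos(a),-np.sin(a)],[np.sin(a),np.cos(a)]])
E
```

```text
[[0.4677 0.1302 0.053 ]
 [0.4739 0.1648 0.053 ]
 [0.4809 0.2035 0.053 ]
 [0.4854 0.2377 0.053 ]
 [0.4453 0.1349 0.053 ]
 [0.4634 0.2409 0.053 ]
 [0.4552 0.1287 0.053 ]
 [0.4757 0.2433 0.053 ]]
```

Origin ≈ (0.477, 0.184), yaw ≈ −9.4°. The head ends, inner face and centreline agree, with head length 0.116 m and blade width 34.5 mm. The grip point is then ≈ (0.542, 0.173, 0.063).

Emit:
jog_arm(motion=[{"dx":2.5,"dy":0.6,"dz":0,"turn":0.025},{"dx":2.6,"dy":0.5,"dz":-2,"turn":0},{"dx":2.55,"dy":0.5,"dz":-3,"turn":0},{"dx":0,"dy":0,"dz":-3,"turn":0},{"dx":0,"dy":0,"dz":-3,"turn":0},{"dx":0,"dy":0,"dz":-3,"turn":0},{"dx":0,"dy":0,"dz":-3,"turn":0},{"dx":0,"dy":0,"dz":-2,"turn":0},{"dx":0,"dy":0,"dz":-1,"turn":0},{"dx":0,"dy":0,"dz":0,"turn":0},{"dx":0,"dy":0,"dz":0,"turn":0},{"dx":0,"dy":0,"dz":0,"turn":0}], fingers=4, grip_force=60)

```text
time: 4.08
tool_pos: [0.544, 0.1724, 0.1232]
tcp_rot: [0.262, 3.128, 0.002]
wrist_force: [-0.5, 0.8, 0.6]
width: 0.471
```

```bash
python3 wr.py w4
```

```text
[0.46387336 0.18523186 0.26436942] [[0.166, 0.986, 0.001], [0.934, -0.158, 0.319], [0.315, -0.052, -0.948]] 65.70646984690485
{'time': 4.1333, 'tool_pos': [0.5442, 0.1727, 0.1236], 'tcp_rot': [0.2613, 3.127, 0.002], 'q': [0.2637, 0.1578, 1.9404, -0.0001, 1.0395, -1.1403], 'wrist_force': [0.0499, 0.8281, 0.7853], 'width': 0.4712}
```

View pics/w4.png

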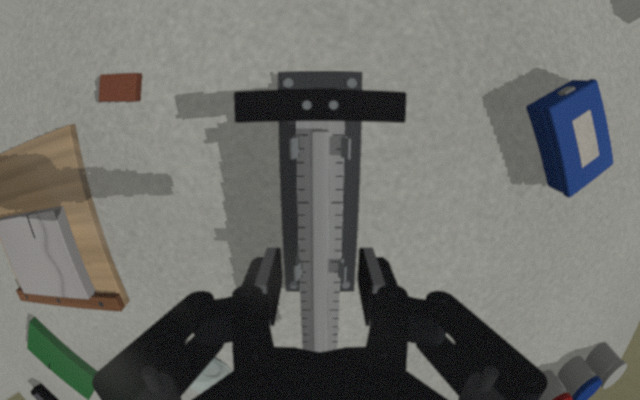

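w4: the rib is centred between the fingers (column ~320), the head is level at rows 91–121, and the clips are at rows ~148 and ~275, clear of the fingers. Descending and gripping.

```bash
python3 - <<'E'
from h import *
p,d,i=load('w4');g=cv2.cvtColor(p,cv2.COLOR_RGB2GRAY)
print(g[114:128,320].tolist(),g[114:128,250].tolist(),g[180,294:346].tolist())
print(onz(i,[[250,121.5],[320,121.5],[390,121]],.053,True).round(4),onz(i,[[297,180],[345,180]],.049,True).round(4))
E
```

```text
[22, 16, 25, 28, 26, 36, 72, 102, 120, 123, 126, 127, 121, 118] [15, 25, 27, 30, 20, 21, 37, 48, 81, 101, 105, 110, 104, 104] [41, 46, 67, 88, 91, 90, 93, 93, 93, 92, 93, 92, 96, 95, 94, 90, 89, 91, 101, 110, 119, 121, 121, 117, 120, 123, 122, 124, 122, 125, 125, 123, 128, 126, 125, 121, 123, 123, 125, 122, 123, 120, 121, 121, 121, 122, 119, 122, 116, 99, 75, 59]
[[0.4696 0.1361 0.053 ]
 [0.4785 0.1834 0.053 ]
 [0.4852 0.2311 0.053 ]] [[0.5173 0.1601 0.049 ]
 [0.5231 0.1942 0.049 ]]
```

Emit:
jog_arm(motion=[{"dx":-0.2,"dy":0,"dz":-2,"turn":0},{"dx":0,"dy":0,"dz":-2,"turn":0},{"dx":0,"dy":0,"dz":-1.5,"turn":0},{"dx":0,"dy":0,"dz":-1,"turn":0},{"dx":0,"dy":0,"dz":-0.5,"turn":0},{"dx":0,"dy":0,"dz":0,"turn":0},{"dx":0,"dy":0,"dz":0,"turn":0},{"dx":0,"dy":0,"dz":0,"turn":0}])

```text
time: 4.8
tool_pos: [0.5416, 0.173, 0.0526]
tcp_rot: [0.26, 3.129, 0.001]
wrist_force: [-0.7, -0.1, -0.1]
width: 0.475
```

Emit:
jog_arm(motion=[{"dx":0,"dy":0,"dz":0,"turn":0},{"dx":0,"dy":0,"dz":0,"turn":0},{"dx":0,"dy":0,"dz":0,"turn":0},{"dx":0,"dy":0,"dz":0,"turn":0},{"dx":0,"dy":0,"dz":0,"turn":0},{"dx":0,"dy":0,"dz":0,"turn":0},{"dx":0,"dy":0,"dz":0,"turn":0},{"dx":0,"dy":0,"dz":0,"turn":0},{"dx":0,"dy":0,"dz":0,"turn":0},{"dx":0,"dy":0,"dz":0,"turn":0}], fingers=0, grip_force=80)

```text
time: 5.63
tool_pos: [0.5411, 0.1729, 0.0524]
tcp_rot: [0.26, 3.129, 0.001]
wrist_force: [-1.5, 1.2, 5.3]
width: 0.112
```

Emit:
jog_arm(motion=[{"dx":0,"dy":0,"dz":0,"turn":0},{"dx":0,"dy":0,"dz":0,"turn":0},{"dx":0,"dy":0,"dz":0.3,"turn":0},{"dx":0,"dy":0,"dz":0.3,"turn":0},{"dx":0,"dy":0,"dz":0.3,"turn":0},{"dx":0,"dy":0,"dz":0.3,"turn":0},{"dx":0,"dy":0,"dz":0.3,"turn":0},{"dx":0,"dy":0,"dz":0.5,"turn":0},{"dx":0,"dy":0,"dz":1,"turn":0},{"dx":0,"dy":0,"dz":2,"turn":0},{"dx":0,"dy":0,"dz":2,"turn":0},{"dx":0,"dy":0,"dz":2,"turn":0}])

```text
time: 6.63
tool_pos: [0.5406, 0.1725, 0.1432]
tcp_rot: [0.26, 3.13, -0.0]
wrist_force: [0.4, 1.2, -0.7]
width: 0.104
```

Emit:
jog_arm(motion=[{"dx":0,"dy":0,"dz":3,"turn":0},{"dx":0,"dy":0,"dz":3,"turn":0},{"dx":0,"dy":0,"dz":2,"turn":0},{"dx":0,"dy":0,"dz":0,"turn":0},{"dx":0,"dy":0,"dz":0,"turn":0}])

```text
time: 7.05
tool_pos: [0.5417, 0.1729, 0.2241]
tcp_rot: [0.26, 3.126, 0.002]
wrist_force: [-0.2, 0.8, -2.6]
width: 0.109
```

```bash
python3 wr.py w5; python3 - <<'E'
from h import *
p,d,i=cam('scene');np.savez('s5.npz',p=p,d=d,**{k:np.array(v) for k,v in i.items()})
w=load('w5')[0]
save('m5',np.hstack([w[60:400,120:520],cv2.resize(p[100:270,280:480],(400,340))]))
E
```

```text
[0.46134082 0.18556187 0.36500896] [[0.165, 0.986, 0.002], [0.934, -0.157, 0.321], [0.317, -0.051, -0.947]] 65.70646984690485
{'time': 7.1, 'tool_pos': [0.5404, 0.1726, 0.2218], 'tcp_rot': [0.2602, 3.1298, 0.0003], 'q': [0.2653, 0.0667, 1.8498, -0.0002, 1.2241, -1.1396], 'wrist_force': [0.4062, 0.2499, -1.7062], 'width': 0.115}
```

View pics/m5.png

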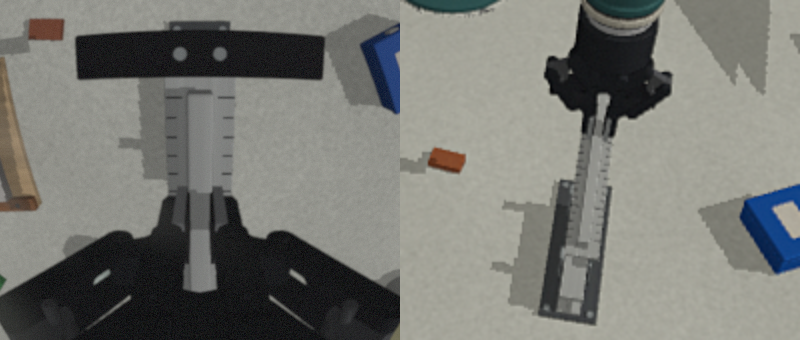

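m5: the T-square is held. Left panel: the head is level in the jaws (rows 35–78) and the rib is between the pads. Right panel: the rail is empty. Next, the in-hand pose.

```bash
cat > inhand.py <<'E'
from h import *
import sys
p,d,i=load(sys.argv[1]);tcp=np.array(eval(sys.argv[2]));a=np.radians(float(sys.argv[3]))
g=cv2.cvtColor(p,cv2.COLOR_RGB2GRAY)
R=np.array(i['R']);C=-R.T@i['t'];ys,xs=np.nonzero(d>0)
_,dr=rays(i,np.c_[xs,ys],True);X=C+dr*(d[ys,xs]/(dr@R[2]))[:,None]
A=np.array([[np.cos(a),-np.sin(a),0],[np.sin(a),np.cos(a),0],[0,0,1]])
L=(X-tcp)@A  # in tool-aligned square axes
def med(m): return np.median(L[m],0).round(4),m.sum()
gg=g[ys,xs]
h=(abs(L[:,2])<.015)&(L[:,0]<-.06)&(L[:,0]>-.1)&(gg<40)
hx=L[h];print('head',h.sum(),np.percentile(hx[:,0],[2,50,98]).round(4),np.percentile(hx[:,1],[.5,50,99.5]).round(4),'z L/R',np.median(hx[hx[:,1]>.02,2]).round(4),np.median(hx[hx[:,1]<-.02,2]).round(4))
r=(abs(L[:,2]-.01)<.012)&(abs(L[:,1])<.006)&(L[:,0]<-.015)&(L[:,0]>-.058);k=np.polyfit(L[r,0],L[r,2],1);print('rib slope deg',np.degrees(np.arctan(k[0])),'z',np.polyval(k,[-.05,-.02]))
# inner-face edge at top of head plane z
zh=float(np.median(hx[:,2]))+tcp[2]
for sgn in(-1,1):
    pts=[]
    for yl in np.linspace(.022,.052,13)*sgn:
        s=np.arange(-.105,-.05,.0005);W=(np.c_[s,np.full(len(s),yl),np.full(len(s),zh-tcp[2])]@A.T)+tcp
        uv=proj(i,W,True).astype(np.float32);v=cv2.remap(g,uv[:,0],uv[:,1],cv2.INTER_LINEAR).ravel().astype(float)
        gr=np.gradient(cv2.GaussianBlur(v[None],(0,0),2).ravel());pts.append([s[gr[50:].argmax()+50],s[gr[:50].argmin()]])
    print('side',sgn,'inner,outer',np.median(pts,0).round(4))
sd=[]
for xl in np.linspace(-.06,-.035,9):
    s=np.arange(-.03,.03,.0005);W=(np.c_[np.full(len(s),xl),s,np.full(len(s),zh-tcp[2]-.004)]@A.T)+tcp
    uv=proj(i,W,True).astype(np.float32);v=cv2.remap(g,uv[:,0],uv[:,1],cv2.INTER_LINEAR).ravel().astype(float)
    sd.append(v)
print('profile y -30..30mm',np.median(sd,0)[::2].astype(int).tolist())
E
python3 inhand.py w5 '[.5404,.1726,.2218]' -9.4
```

```text
head 10310 [-0.0837 -0.074  -0.064 ] [-0.0576 -0.      0.0581] z L/R 0.0013 0.0012
rib slope deg 2.982795688870462 z [0.01029032 0.01185352]
side -1 inner,outer [-0.063  -0.0845]
side 1 inner,outer [-0.063  -0.0845]
profile y -30..30mm [144, 116, 110, 111, 110, 110, 110, 109, 111, 112, 111, 111, 111, 101, 95, 95, 96, 96, 97, 98, 100, 99, 99, 94, 93, 115, 123, 127, 128, 126, 127, 128, 129, 131, 131, 132, 136, 131, 132, 131, 130, 129, 130, 128, 128, 129, 129, 138, 146, 147, 146, 147, 147, 146, 148, 149, 147, 147, 146, 146]
```

Emit:
jog_arm(motion=[{"dx":0,"dy":-2,"dz":0,"turn":0.02},{"dx":0,"dy":-3.5,"dz":0,"turn":0.02},{"dx":0,"dy":-3.5,"dz":0,"turn":0.02},{"dx":0,"dy":-3.5,"dz":0,"turn":0.02},{"dx":0,"dy":-3.5,"dz":0,"turn":0.02},{"dx":0,"dy":-3.5,"dz":0,"turn":0.014},{"dx":0,"dy":-3.5,"dz":0,"turn":0},{"dx":0,"dy":-3.5,"dz":0,"turn":0},{"dx":0,"dy":-3.5,"dz":0,"turn":0},{"dx":0.5,"dy":-3.5,"dz":0,"turn":0},{"dx":0.3,"dy":-2.5,"dz":0,"turn":0},{"dx":0,"dy":-1.1,"dz":0,"turn":0}])

```text
time: 8.15
tool_pos: [0.5472, -0.2013, 0.2187]
tcp_rot: [-0.086, -3.137, -0.0]
wrist_force: [-0.3, -1.1, -1.7]
width: 0.111
```

Emit:
jog_arm(motion=[{"dx":0,"dy":0,"dz":-1.5,"turn":0},{"dx":0,"dy":0,"dz":-2.5,"turn":0},{"dx":0,"dy":0,"dz":-2.5,"turn":0},{"dx":0,"dy":0,"dz":-2.5,"turn":0},{"dx":0,"dy":0,"dz":-2.5,"turn":0},{"dx":0,"dy":0,"dz":-2,"turn":0},{"dx":0,"dy":0,"dz":-1.5,"turn":0},{"dx":0,"dy":0,"dz":0,"turn":0},{"dx":0,"dy":0,"dz":0,"turn":0},{"dx":0,"dy":0,"dz":0,"turn":0}])

```text
time: 8.98
tool_pos: [0.5485, -0.198, 0.0714]
tcp_rot: [-0.081, -3.14, -0.0]
wrist_force: [0.3, 0.2, -1.4]
width: 0.109
```

```bash
python3 wr.py w6;python3 - <<'E'
from h import *
w=load('w6')[0]
save('m6',cv2.resize(w[20:320,130:510],(760,600),interpolation=cv2.INTER_CUBIC))
E
```

```text
[ 0.46779949 -0.19441586  0.21277644] [[0.051, 0.999, 0.0], [0.947, -0.048, 0.316], [0.316, -0.016, -0.949]] 65.70646984690485
{'time': 9.0333, 'tool_pos': [0.5491, -0.1983, 0.0723], 'tcp_rot': [0.0809, 3.1392, -0.0007], 'q': [-0.3893, 0.2407, 1.9478, 0.0001, 0.9516, -1.9086], 'wrist_force': [-0.4252, -0.6833, -1.616], 'width': 0.1122}
```

View pics/m6.png

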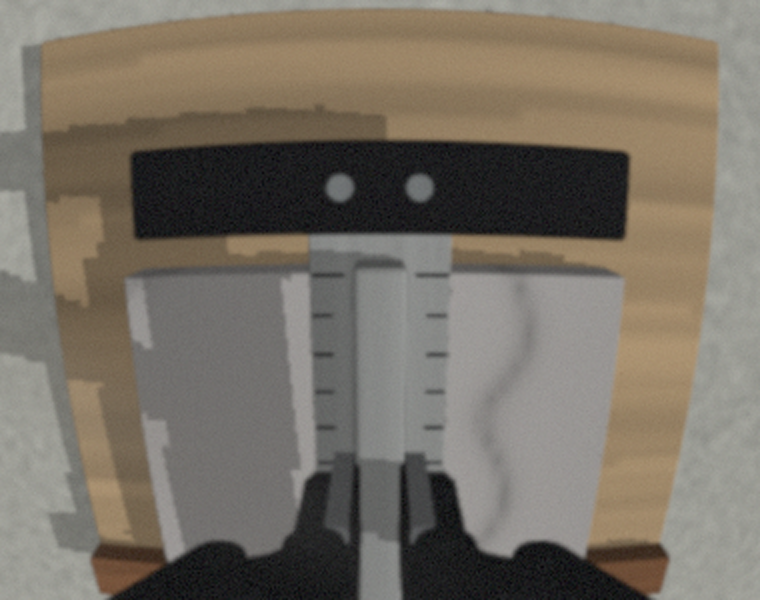

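m6: the blade hovers over the slab. The head's inner edge (row ~238) is parallel to the slab's near top edge (row ~275). The mark is hidden under the blade's left-hand edge (column ~450), so I'll measure the slab's near corners here and get the mark from those.

```bash
python3 inhand.py w6 '[.5491,-.1983,.0723]' -2.95 | head -5; python3 - <<'E'
from h import *
p,d,i=load('w6');g=cv2.cvtColor(p,cv2.COLOR_RGB2GRAY)
a=np.radians(-2.95);A=np.array([[np.cos(a),-np.sin(a)],[np.sin(a),np.cos(a)]]);c=np.array([.5491,-.1983])
def prof(l):  # local pts on z=.03
    uv=proj(i,np.c_[l@A.T+c,np.full(len(l),.03)],True).astype(np.float32)
    return cv2.GaussianBlur(cv2.remap(g,uv[:,0],uv[:,1],cv2.INTER_LINEAR).ravel().astype(float)[None],(0,0),1.5).ravel()
s=np.arange(-.07,-.03,.0005)
for y in(-.07,-.05,-.035,.03,.045,.065):
    v=prof(np.c_[s,np.full(len(s),y)]);gr=np.gradient(v);print(y,'near top edge',s[gr.argmax()].round(4),gr.max().round(1),'| face bottom',s[gr.argmin()].round(4))
s=np.arange(-.1,.1,.0005)
for x in(-.04,-.03,-.02,-.01):
    v=prof(np.c_[np.full(len(s),x),s]);gr=np.gradient(v);l=abs(s+.083)<.012;r=abs(s-.078)<.012
    print(x,'R',s[l][abs(gr[l]).argmax()].round(4),'L',s[r][abs(gr[r]).argmax()].round(4))
hs=cv2.cvtColor(p,cv2.COLOR_RGB2HSV)[...,1]
g=hs
for x in(-.04,-.03,-.02,-.01):
    v=prof(np.c_[np.full(len(s),x),s]);gr=np.gradient(v);l=abs(s+.083)<.012;r=abs(s-.078)<.012
    print(x,'sat R',s[l][gr[l].argmin()].round(4),'L',s[r][gr[r].argmax()].round(4))
E
```

```text
head 10346 [-0.0858 -0.076  -0.066 ] [-0.0585 -0.0005  0.0576] z L/R -0.0015 -0.0015
rib slope deg -0.07679828970879107 z [0.0083985  0.00835829]
side -1 inner,outer [-0.065  -0.0865]
side 1 inner,outer [-0.065  -0.0865]
profile y -30..30mm [112, 112, 112, 111, 112, 112, 115, 138, 151, 151, 152, 151, 147, 116, 102, 101, 103, 101, 102, 104, 105, 106, 104, 97, 106, 128, 132, 134, 134, 134, 136, 136, 138, 141, 140, 145, 144, 141, 140, 138, 138, 137, 138, 136, 134, 136, 137, 148, 153, 154, 153, 152, 154, 153, 154, 153, 152, 153, 152, 150]
-0.07 near top edge -0.0605 13.7 | face bottom -0.0515
-0.05 near top edge -0.0605 12.4 | face bottom -0.0515
-0.035 near top edge -0.0605 20.4 | face bottom -0.0555
0.03 near top edge -0.0605 20.6 | face bottom -0.0555
0.045 near top edge -0.0605 19.5 | face bottom -0.0555
0.065 near top edge -0.0605 19.9 | face bottom -0.052
-0.04 R -0.081 L 0.0775
-0.03 R -0.0805 L 0.0775
-0.02 R -0.08 L 0.078
-0.01 R -0.095 L 0.077
-0.04 sat R -0.0815 L 0.077
-0.03 sat R -0.081 L 0.077
-0.02 sat R -0.0815 L 0.077
-0.01 sat R -0.081 L 0.077
```

```bash
python3 - <<'E'
from h import *
p,d,i=load('w6');g=cv2.cvtColor(p,cv2.COLOR_RGB2GRAY);h=cv2.cvtColor(p,cv2.COLOR_RGB2HSV)[...,1]
a=np.radians(-2.95);A=np.array([[np.cos(a),-np.sin(a)],[np.sin(a),np.cos(a)]]);c=np.array([.5491,-.1983])
s=np.arange(-.0625,-.045,.0005)
for y in(-.07,-.05,.03,.045,.065):
    uv=proj(i,np.c_[np.c_[s,np.full(len(s),y)]@A.T+c,np.full(len(s),.03)],True).astype(np.float32)
    for q in(g,h): print(y,cv2.remap(q,uv[:,0],uv[:,1],cv2.INTER_CUBIC).ravel().astype(int).tolist())
E
```

```text
-0.07 [21, 17, 24, 41, 61, 77, 89, 96, 99, 99, 99, 96, 97, 101, 99, 100, 99, 98, 97, 99, 97, 93, 89, 85, 78, 78, 80, 86, 95, 101, 105, 109, 110, 107, 107]
-0.07 [60, 51, 32, 43, 74, 80, 82, 85, 86, 81, 83, 86, 86, 83, 82, 81, 82, 83, 83, 83, 86, 82, 58, 28, 14, 7, 8, 11, 4, 7, 7, 7, 7, 7, 6]
-0.05 [32, 35, 35, 41, 56, 77, 93, 99, 98, 98, 100, 100, 98, 101, 102, 100, 99, 98, 98, 102, 100, 97, 93, 85, 81, 84, 83, 89, 103, 111, 112, 113, 112, 112, 112]
-0.05 [5, 10, 24, 31, 67, 83, 81, 83, 86, 82, 80, 82, 84, 82, 79, 83, 88, 86, 80, 78, 79, 74, 56, 34, 11, 8, 11, 10, 7, 11, 10, 8, 7, 5, 10]
0.03 [28, 26, 31, 35, 69, 99, 124, 134, 133, 134, 133, 135, 135, 125, 110, 102, 101, 102, 100, 98, 101, 98, 93, 89, 87, 87, 93, 108, 131, 147, 151, 155, 155, 153, 153]
0.03 [28, 21, 21, 57, 74, 83, 83, 83, 87, 87, 85, 85, 85, 84, 86, 88, 82, 83, 86, 83, 77, 67, 49, 24, 8, 9, 4, 6, 10, 11, 8, 6, 8, 9, 8]
0.045 [30, 30, 28, 43, 71, 102, 122, 128, 134, 133, 131, 132, 134, 126, 112, 103, 102, 101, 103, 100, 99, 98, 93, 87, 87, 85, 87, 102, 124, 133, 140, 143, 143, 141, 139]
0.045 [30, 41, 38, 59, 80, 87, 88, 89, 84, 87, 89, 86, 83, 84, 82, 83, 85, 84, 78, 83, 82, 64, 40, 25, 12, 9, 7, 5, 12, 12, 11, 9, 8, 8, 11]
0.065 [29, 30, 33, 39, 65, 102, 124, 130, 133, 133, 132, 131, 133, 137, 140, 140, 138, 136, 136, 135, 126, 108, 93, 89, 87, 84, 90, 107, 125, 141, 149, 152, 152, 149, 150]
0.065 [32, 22, 17, 56, 78, 83, 86, 89, 87, 85, 87, 90, 87, 82, 84, 86, 86, 86, 87, 82, 79, 74, 54, 25, 8, 2, 7, 13, 10, 7, 9, 12, 12, 8, 8]
```

Emit:
jog_arm(motion=[{"dx":0,"dy":0.1,"dz":-0.5,"turn":0},{"dx":0,"dy":0,"dz":-0.7,"turn":0},{"dx":0,"dy":0,"dz":-0.7,"turn":0},{"dx":0,"dy":0,"dz":-0.6,"turn":0},{"dx":0,"dy":0,"dz":0,"turn":0},{"dx":0,"dy":0,"dz":0,"turn":0}])

```text
time: 9.53
tool_pos: [0.5476, -0.1971, 0.0453]
tcp_rot: [-0.081, -3.139, -0.001]
wrist_force: [0.3, -0.0, -2.0]
width: 0.111
```

```bash
python3 wr.py w7;python3 - <<'E'
from h import *
w=load('w7')[0]
save('m7',cv2.resize(w[60:260,170:470],(780,520),interpolation=cv2.INTER_CUBIC))
E
```

```text
[ 0.4671639  -0.1935372   0.18681183] [[0.051, 0.999, 0.001], [0.948, -0.049, 0.315], [0.314, -0.016, -0.949]] 65.70646984690485
{'time': 9.5833, 'tool_pos': [0.5481, -0.1973, 0.0459], 'tcp_rot': [-0.0814, -3.1398, -0.0004], 'q': [-0.3882, 0.2732, 1.9643, -0.0, 0.9049, -1.9071], 'wrist_force': [0.0905, 0.2034, -1.2493], 'width': 0.1055}
```

View pics/m7.png

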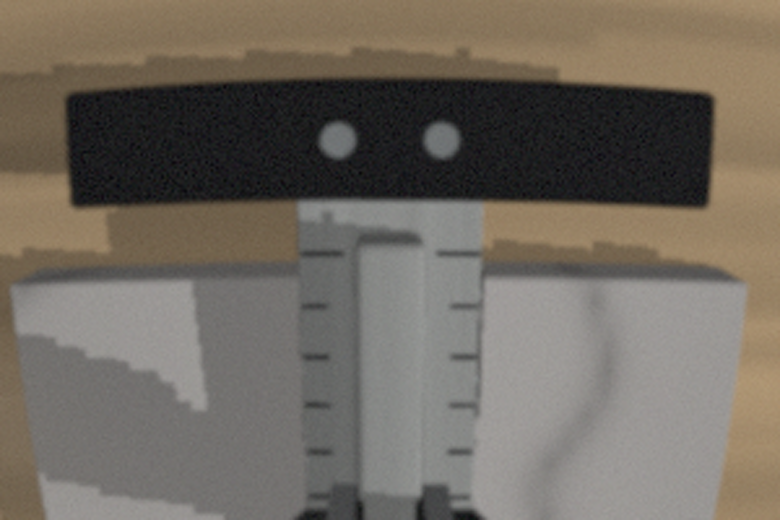

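```bash
python3 - <<'E'
from h import *
p,d,i=load('w7');g=cv2.cvtColor(p,cv2.COLOR_RGB2GRAY)
a=np.radians(-2.95);A=np.array([[np.cos(a),-np.sin(a)],[np.sin(a),np.cos(a)]]);c=np.array([.5481,-.1973])
s=np.arange(.010,.026,.0005)
def row(x,z):
    uv=proj(i,np.c_[np.c_[np.full(len(s),x),s]@A.T+c,np.full(len(s),z)],True).astype(np.float32)
    return cv2.remap(g,uv[:,0],uv[:,1],cv2.INTER_CUBIC).ravel().astype(int).tolist()
for x in(-.044,-.038,-.032,-.026,-.02,-.012): print(x,row(x,.03))
s=-s[::-1]
print('blade right edge @z.042',row(-.038,.042));s=-s[::-1];print('blade left @z.042',row(-.02,.042),row(-.01,.042))
E
```

```text
-0.044 [141, 139, 141, 140, 136, 139, 141, 139, 140, 136, 137, 137, 134, 135, 138, 135, 127, 131, 145, 154, 156, 155, 152, 154, 156, 155, 154, 154, 157, 158, 155, 154]
-0.038 [139, 140, 140, 135, 139, 140, 138, 136, 137, 135, 134, 137, 139, 139, 132, 116, 111, 124, 143, 156, 155, 155, 155, 156, 155, 155, 154, 155, 155, 155, 156, 155]
-0.032 [138, 137, 138, 133, 128, 121, 118, 119, 119, 118, 116, 118, 120, 118, 117, 110, 106, 126, 148, 158, 155, 156, 159, 157, 155, 153, 157, 154, 156, 155, 154, 152]
-0.026 [140, 135, 134, 137, 139, 140, 137, 136, 134, 132, 137, 135, 136, 136, 137, 132, 124, 128, 144, 154, 152, 154, 158, 155, 156, 156, 154, 156, 155, 154, 159, 154]
-0.02 [139, 139, 137, 134, 122, 114, 105, 103, 104, 106, 104, 105, 108, 105, 103, 103, 109, 126, 145, 153, 154, 153, 155, 157, 156, 154, 154, 155, 154, 154, 156, 155]
-0.012 [138, 138, 139, 137, 136, 136, 139, 138, 134, 135, 139, 136, 134, 136, 138, 133, 136, 145, 151, 156, 153, 153, 155, 156, 158, 157, 153, 152, 155, 153, 154, 154]
blade right edge @z.042 [112, 114, 113, 116, 115, 112, 112, 113, 114, 115, 116, 114, 115, 116, 114, 110, 106, 103, 102, 100, 103, 106, 105, 104, 101, 103, 104, 102, 104, 103, 104, 106]
blade left @z.042 [139, 136, 136, 136, 136, 134, 134, 138, 132, 134, 136, 136, 140, 149, 155, 154, 153, 155, 157, 155, 154, 154, 155, 158, 154, 157, 156, 158, 155, 156, 156, 153] [135, 138, 136, 136, 137, 135, 136, 134, 135, 134, 133, 135, 140, 148, 154, 154, 154, 154, 153, 155, 156, 153, 153, 153, 152, 151, 155, 150, 151, 152, 152, 148]
```

Emit:
jog_arm(motion=[{"dx":0.3,"dy":0.07,"dz":-0.3,"turn":0},{"dx":0.3,"dy":0,"dz":-0.3,"turn":0},{"dx":0.3,"dy":0,"dz":0,"turn":0},{"dx":0.2,"dy":0,"dz":0,"turn":0},{"dx":0,"dy":0,"dz":0,"turn":0},{"dx":0,"dy":0,"dz":0,"turn":0}])

```text
time: 10.08
tool_pos: [0.5597, -0.1966, 0.0404]
tcp_rot: [0.081, 3.14, -0.0]
wrist_force: [0.1, 1.0, -1.4]
width: 0.112
```

Emit:
jog_arm(motion=[{"dx":0,"dy":0,"dz":-0.05,"turn":0},{"dx":0,"dy":0,"dz":-0.05,"turn":0},{"dx":0,"dy":0,"dz":0,"turn":0},{"dx":0,"dy":0,"dz":0,"turn":0}])

```text
time: 10.42
tool_pos: [0.5592, -0.1966, 0.0392]
tcp_rot: [-0.081, -3.14, -0.0]
wrist_force: [0.2, -0.2, -1.3]
width: 0.112
```

```bash
python3 wr.py w8; python3 - <<'E'
from h import *
f=np.array([bot.read_state()['wrist_force'] for _ in range(5)]);print(f.mean(0))
p,d,i=load('w8')
R=np.array(i['R']);C=-R.T@i['t'];ys,xs=np.nonzero(d>0)
_,dr=rays(i,np.c_[xs,ys],True);X=C+dr*(d[ys,xs]/(dr@R[2]))[:,None]
a=np.radians(-2.95);A=np.array([[np.cos(a),-np.sin(a)],[np.sin(a),np.cos(a)]])
L=(X[:,:2]-[.5585,-.1968])@A
q=lambda x0,x1,y0,y1:np.median(X[(L[:,0]>x0)&(L[:,0]<x1)&(L[:,1]>y0)&(L[:,1]<y1),2]).round(4)
print('blade top',q(-.05,-.03,.009,.014),q(-.05,-.03,-.015,-.01),'slab',q(-.05,-.03,.03,.06),q(-.05,-.03,-.06,-.03),'head',q(-.08,-.07,-.05,.05))
g=cv2.cvtColor(p,cv2.COLOR_RGB2GRAY);s=np.arange(-.07,-.04,.0005)
for y in(-.045,.045):
    for z in(.030,.038):
        uv=proj(i,np.c_[np.c_[s,np.full(len(s),y)]@A.T+[.5585,-.1968],np.full(len(s),z)],True).astype(np.float32)
        print(y,z,cv2.remap(g,uv[:,0],uv[:,1],cv2.INTER_CUBIC).ravel().astype(int).tolist())
E
```

```text
[ 0.47854698 -0.19300103  0.18058167] [[0.051, 0.999, -0.0], [0.947, -0.049, 0.316], [0.316, -0.016, -0.949]] 65.70646984690485
{'time': 10.4667, 'tool_pos': [0.5593, -0.1966, 0.0393], 'tcp_rot': [-0.0813, -3.1405, 0.0], 'q': [-0.38, 0.2985, 1.9456, -0.0, 0.8975, -1.899], 'wrist_force': [-0.5185, 0.2015, -2.5662], 'width': 0.1117}
[-0.51852904  0.20147619 -2.56622432]
blade top 0.0346 0.0346 slab 0.0287 0.0287 head 0.0387
-0.045 0.03 [17, 28, 27, 23, 26, 28, 31, 32, 21, 25, 29, 20, 24, 31, 50, 76, 91, 101, 100, 94, 90, 87, 87, 97, 114, 133, 146, 149, 151, 151, 153, 151, 153, 150, 148, 149, 149, 149, 151, 151, 148, 152, 149, 150, 151, 151, 150, 149, 150, 150, 150, 152, 151, 152, 152, 148, 152, 148, 148, 152, 150]
-0.045 0.038 [18, 28, 32, 24, 23, 20, 13, 20, 30, 25, 29, 34, 46, 72, 92, 97, 97, 97, 91, 83, 90, 101, 122, 141, 148, 153, 153, 149, 151, 151, 153, 152, 154, 151, 151, 150, 149, 150, 147, 151, 152, 151, 151, 153, 150, 150, 150, 149, 152, 150, 149, 151, 150, 153, 150, 150, 150, 150, 150, 151, 148]
0.045 0.03 [32, 32, 21, 19, 25, 32, 32, 28, 22, 30, 29, 16, 20, 32, 47, 70, 90, 100, 101, 95, 86, 83, 86, 100, 121, 139, 148, 149, 149, 150, 148, 148, 146, 146, 146, 148, 145, 144, 145, 143, 145, 144, 144, 141, 138, 140, 141, 135, 137, 139, 137, 134, 132, 134, 134, 133, 130, 131, 131, 127, 127]
0.045 0.038 [22, 26, 30, 27, 24, 34, 30, 24, 32, 31, 32, 24, 38, 71, 96, 104, 94, 93, 89, 86, 94, 107, 129, 144, 153, 155, 151, 151, 155, 152, 149, 149, 152, 150, 151, 149, 148, 150, 149, 149, 149, 147, 147, 147, 148, 147, 146, 146, 144, 144, 145, 146, 146, 146, 143, 141, 140, 143, 144, 142, 145]
```

Emit:
jog_arm(motion=[{"dx":0.2,"dy":0,"dz":-0.07,"turn":0},{"dx":0.2,"dy":0,"dz":-0.07,"turn":0},{"dx":0,"dy":0,"dz":0,"turn":0},{"dx":0,"dy":0,"dz":0,"turn":0}])

```text
time: 10.8
tool_pos: [0.5635, -0.1966, 0.0378]
tcp_rot: [-0.081, -3.141, 0.0]
wrist_force: [-0.4, -0.2, -1.3]
width: 0.109
```

Emit:
jog_arm(motion=[{"dx":0.05,"dy":0,"dz":0,"turn":0},{"dx":0.05,"dy":0,"dz":0,"turn":0},{"dx":0.05,"dy":0,"dz":0,"turn":0},{"dx":0,"dy":0,"dz":0,"turn":0},{"dx":0,"dy":0,"dz":0,"turn":0}])

```text
time: 11.22
tool_pos: [0.5647, -0.1966, 0.0378]
tcp_rot: [-0.081, -3.14, -0.0]
wrist_force: [-1.1, -0.3, -1.0]
width: 0.114
```

Emit:
jog_arm(motion=[{"dx":0.05,"dy":0,"dz":0,"turn":0},{"dx":0,"dy":0,"dz":0,"turn":0},{"dx":0,"dy":0,"dz":0,"turn":0}])

```text
time: 11.47
tool_pos: [0.5647, -0.1965, 0.0377]
tcp_rot: [-0.081, -3.139, -0.0]
wrist_force: [-3.2, -0.4, -1.0]
width: 0.105
```

Contact is starting (fx −3.2 N). Now I'll look at the fit and at the blade edge against the mark while they are still adjustable.

```bash
python3 wr.py w9;python3 - <<'E'
from h import *
p,d,i=load('w9')
save('m9',cv2.resize(p[80:230,190:450],(780,450),interpolation=cv2.INTER_CUBIC))
g=cv2.cvtColor(p,cv2.COLOR_RGB2GRAY)
a=np.radians(-2.95);A=np.array([[np.cos(a),-np.sin(a)],[np.sin(a),np.cos(a)]]);c=np.array([.5645,-.1965])
s=np.arange(.010,.026,.0005)
for z in(.03,.034):
  for x in(-.056,-.05,-.044,-.038,-.02):
    uv=proj(i,np.c_[np.c_[np.full(len(s),x),s]@A.T+c,np.full(len(s),z)],True).astype(np.float32)
    print(z,x,cv2.remap(g,uv[:,0],uv[:,1],cv2.INTER_CUBIC).ravel().astype(int).tolist())
s=np.arange(-.07,-.055,.0005)
for y in(-.055,-.03,.03,.055):
    uv=proj(i,np.c_[np.c_[s,np.full(len(s),y)]@A.T+c,np.full(len(s),.038)],True).astype(np.float32)
    print('h',y,cv2.remap(g,uv[:,0],uv[:,1],cv2.INTER_CUBIC).ravel().astype(int).tolist())
E
```

```text
[ 0.48424789 -0.1929685   0.17911789] [[0.051, 0.999, 0.0], [0.948, -0.049, 0.315], [0.315, -0.016, -0.949]] 65.70646984690485
{'time': 11.5167, 'tool_pos': [0.5648, -0.1965, 0.0377], 'tcp_rot': [-0.0812, -3.1393, -0.0004], 'q': [-0.3764, 0.3097, 1.9342, -0.0003, 0.8989, -1.8953], 'wrist_force': [-3.2156, -0.9445, -0.3396], 'width': 0.1113}
0.03 -0.056 [141, 136, 138, 137, 136, 137, 136, 134, 134, 138, 137, 137, 139, 140, 149, 155, 155, 155, 155, 155, 154, 154, 155, 153, 153, 155, 153, 153, 154, 154, 153, 154]
0.03 -0.05 [136, 138, 135, 137, 135, 136, 136, 133, 133, 134, 136, 133, 137, 141, 144, 152, 152, 154, 153, 155, 153, 154, 155, 155, 153, 153, 154, 155, 157, 154, 154, 157]
0.03 -0.044 [136, 135, 133, 121, 115, 114, 115, 114, 113, 112, 116, 117, 125, 138, 148, 154, 156, 154, 153, 153, 155, 153, 153, 156, 154, 153, 152, 152, 155, 154, 152, 155]
0.03 -0.038 [135, 135, 137, 137, 137, 136, 135, 135, 133, 133, 136, 136, 135, 140, 147, 152, 153, 156, 154, 152, 156, 156, 155, 154, 153, 157, 157, 153, 153, 154, 154, 153]
0.03 -0.02 [137, 134, 133, 136, 136, 134, 133, 132, 133, 133, 133,
[... 873 characters left out ...]
9, 153, 154, 152, 153, 152, 155, 153, 153, 151, 151, 151, 150, 149, 148, 148, 149, 147, 145]
h -0.055 [24, 15, 25, 25, 28, 37, 21, 25, 30, 15, 24, 64, 111, 140, 148, 147, 150, 148, 148, 148, 149, 147, 148, 149, 147, 149, 149, 147, 147, 150, 147]
h -0.03 [31, 19, 23, 32, 25, 27, 26, 26, 25, 20, 33, 61, 110, 146, 149, 151, 152, 150, 151, 150, 152, 152, 151, 150, 151, 153, 151, 151, 151, 151, 151]
h 0.03 [25, 23, 25, 36, 30, 24, 25, 27, 26, 27, 39, 77, 120, 145, 152, 152, 153, 154, 152, 154, 155, 154, 154, 154, 153, 153, 157, 156, 153, 154, 154]
h 0.055 [25, 32, 31, 36, 30, 28, 22, 27, 32, 29, 41, 76, 121, 145, 152, 152, 151, 152, 149, 153, 155, 150, 153, 152, 151, 151, 151, 152, 152, 151, 151]
```

View pics/m9.png

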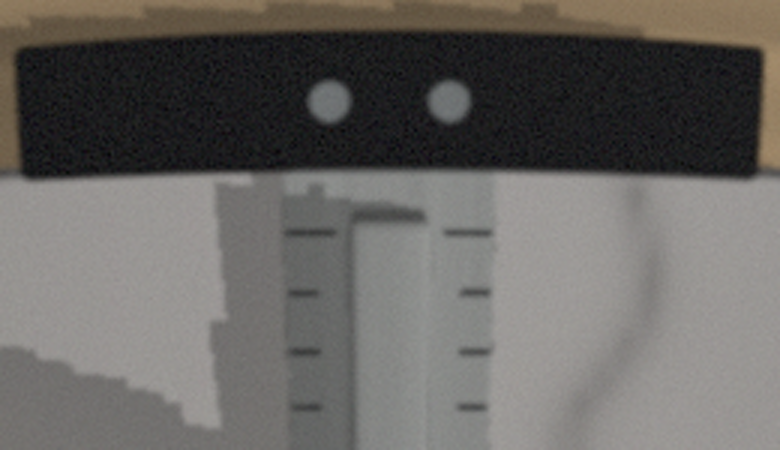

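m9: the head is flush along its whole length (row ~175, both ends equal), but the blade's left edge (column ~493) covers the mark completely. My straight +x advance drifted about 0.8 mm relative to the slab's 3° yaw. I'll back off slightly, shift right and re-measure.

Emit:
jog_arm(motion=[{"dx":-0.15,"dy":0,"dz":0,"turn":0},{"dx":0,"dy":-0.12,"dz":0,"turn":0},{"dx":0,"dy":0,"dz":0,"turn":0},{"dx":0,"dy":0,"dz":0,"turn":0},{"dx":0,"dy":0,"dz":0,"turn":0}])

```text
time: 11.93
tool_pos: [0.5642, -0.198, 0.0381]
tcp_rot: [0.082, 3.14, -0.0]
wrist_force: [0.9, 0.7, -1.5]
width: 0.113
```

```bash
cat > mk.py <<'E'
from h import *
import sys
p,d,i=load(sys.argv[1]);c=np.array(eval(sys.argv[2]))
g=cv2.cvtColor(p,cv2.COLOR_RGB2GRAY)
a=np.radians(-2.95);A=np.array([[np.cos(a),-np.sin(a)],[np.sin(a),np.cos(a)]])
s=np.arange(.010,.022,.0005)
for z in(.03,.034):
  for x in(-.058,-.054,-.050,-.047,-.041,-.035,-.025):
    uv=proj(i,np.c_[np.c_[np.full(len(s),x),s]@A.T+c,np.full(len(s),z)],True).astype(np.float32)
    print(z,x,cv2.remap(g,uv[:,0],uv[:,1],cv2.INTER_CUBIC).ravel().astype(int).tolist())
E
python3 wr.py w10; python3 mk.py w10 '[.5633,-.1977]'
```

```text
[ 0.48345142 -0.19430437  0.17934174] [[0.051, 0.999, -0.0], [0.947, -0.049, 0.317], [0.317, -0.017, -0.948]] 65.70646984690485
{'time': 11.9833, 'tool_pos': [0.5642, -0.1979, 0.038], 'tcp_rot': [0.0815, 3.14, -0.0002], 'q': [-0.3791, 0.308, 1.9356, 0.0001, 0.8973, -1.8981], 'wrist_force': [0.2619, 0.1446, -2.1439], 'width': 0.1088}
0.03 -0.058 [139, 136, 137, 140, 141, 135, 139, 137, 137, 136, 137, 139, 133, 111, 74, 80, 121, 149, 155, 156, 155, 155, 156, 158]
0.03 -0.054 [139, 139, 137, 138, 138, 135, 135, 137, 136, 137, 138, 137, 128, 96, 60, 68, 112, 143, 152, 155, 158, 156, 154, 155]
0.03 -0.05 [137, 135, 136, 136, 136, 137, 137, 137, 133, 137, 138, 137, 128, 98, 58, 65, 110, 141, 154, 156, 156, 155, 155, 153]
0.03 -0.047 [137, 136, 137, 137, 138, 139, 135, 133, 133, 138, 136, 138, 132, 105, 71, 72, 118, 143, 157, 156, 155, 155, 157, 154]
0.03 -0.041 [137, 132, 133, 131, 133, 132, 133, 131, 133, 132, 131, 132, 125, 110, 74, 75, 119, 145, 155, 155, 154, 153, 155, 157]
0.03 -0.035 [137, 138, 138, 137, 135, 134, 136, 136, 133, 136, 138, 136, 126, 93, 60, 71, 112, 144, 154, 154, 157
[... 373 characters left out ...]
144, 154, 154, 157, 154, 156, 158, 154]
0.034 -0.05 [138, 137, 138, 138, 137, 134, 133, 137, 137, 137, 138, 128, 101, 59, 69, 111, 141, 154, 154, 154, 153, 153, 152, 155]
0.034 -0.047 [137, 137, 138, 136, 136, 136, 136, 134, 133, 139, 139, 136, 118, 78, 72, 116, 142, 152, 153, 154, 155, 158, 157, 156]
0.034 -0.041 [137, 137, 137, 137, 135, 136, 136, 136, 134, 136, 135, 126, 103, 68, 72, 114, 146, 155, 154, 154, 155, 154, 156, 153]
0.034 -0.035 [136, 136, 136, 136, 137, 134, 132, 134, 134, 134, 137, 128, 101, 71, 78, 113, 140, 153, 154, 153, 154, 155, 156, 154]
0.034 -0.025 [136, 132, 132, 132, 134, 131, 134, 134, 132, 131, 133, 139, 146, 153, 156, 155, 155, 153, 150, 153, 156, 156, 154, 153]
```

The mark now shows 1.3–1.7 mm outside the blade edge (half of its 3 mm width is 1.5) and the strip is even along its length. Push flush, then lower to contact.

Emit:
jog_arm(motion=[{"dx":0.1,"dy":0,"dz":0,"turn":0},{"dx":0.1,"dy":0,"dz":0,"turn":0},{"dx":0,"dy":0,"dz":-0.03,"turn":0},{"dx":0,"dy":0,"dz":-0.03,"turn":0},{"dx":0,"dy":0,"dz":0,"turn":0},{"dx":0,"dy":0,"dz":0,"turn":0}])

```text
time: 12.48
tool_pos: [0.5647, -0.1978, 0.0377]
tcp_rot: [-0.081, -3.138, -0.0]
wrist_force: [-6.1, -0.2, 4.5]
width: 0.11
```

```bash
python3 wr.py w11; python3 mk.py w11 '[.5647,-.1979]' | sed -n '1,6p'
```

```text
[ 0.48438974 -0.19423877  0.17919102] [[0.051, 0.999, 0.0], [0.948, -0.049, 0.314], [0.314, -0.016, -0.949]] 65.70646984690485
{'time': 12.5333, 'tool_pos': [0.5647, -0.1978, 0.0377], 'tcp_rot': [-0.0808, -3.138, -0.0003], 'q': [-0.3781, 0.3111, 1.9324, -0.0009, 0.9006, -1.8969], 'wrist_force': [-6.5898, 0.3598, 4.9532], 'width': 0.1106}
0.03 -0.058 [142, 136, 139, 137, 137, 140, 137, 133, 136, 135, 133, 138, 133, 112, 79, 64, 101, 138, 155, 154, 155, 155, 153, 156]
0.03 -0.054 [110, 108, 108, 104, 107, 106, 106, 104, 103, 103, 105, 104, 109, 93, 68, 63, 102, 137, 152, 155, 156, 155, 156, 155]
0.03 -0.05 [136, 137, 135, 135, 139, 137, 136, 137, 135, 137, 133, 138, 134, 123, 81, 62, 106, 133, 151, 154, 153, 155, 153, 155]
0.03 -0.047 [138, 136, 135, 136, 138, 141, 138, 137, 135, 136, 135, 138, 141, 136, 100, 75, 108, 141, 155, 157, 153, 152, 152, 156]
0.03 -0.041 [138, 137, 137, 138, 137, 134, 135, 133, 134, 135, 135, 134, 130, 112, 79, 69, 102, 140, 151, 155, 156, 154, 152, 154]
0.03 -0.035 [135, 133, 136, 137, 135, 137, 134, 137, 134, 133, 137, 137, 134, 119, 87, 78, 106, 135, 151, 154, 153, 155, 154, 156]
```

Emit:
jog_arm(motion=[{"dx":0,"dy":0,"dz":0,"turn":0},{"dx":0,"dy":0,"dz":0,"turn":0},{"dx":0,"dy":0,"dz":0,"turn":0}], grip_force=20)

```text
time: 12.78
tool_pos: [0.5647, -0.1978, 0.0376]
tcp_rot: [-0.081, -3.138, -0.0]
wrist_force: [-6.0, 0.0, 4.0]
width: 0.115
```

Emit:
jog_arm(motion=[{"dx":0,"dy":0,"dz":0,"turn":0},{"dx":0,"dy":0,"dz":0,"turn":0},{"dx":0,"dy":0,"dz":0,"turn":0},{"dx":0,"dy":0,"dz":0,"turn":0},{"dx":0,"dy":0,"dz":0,"turn":0},{"dx":0,"dy":0,"dz":0,"turn":0}], fingers=3.5)

```text
time: 13.28
tool_pos: [0.5662, -0.1978, 0.0374]
tcp_rot: [0.081, 3.14, -0.0]
wrist_force: [-0.5, 0.2, -0.4]
width: 0.403
```

Emit:
jog_arm(motion=[{"dx":0,"dy":0,"dz":0.3,"turn":0},{"dx":0,"dy":0,"dz":0.7,"turn":0},{"dx":0,"dy":0,"dz":1,"turn":0},{"dx":0,"dy":0,"dz":1,"turn":0},{"dx":0,"dy":0,"dz":1,"turn":0},{"dx":0,"dy":0,"dz":1,"turn":0},{"dx":0,"dy":0,"dz":1,"turn":0},{"dx":0,"dy":0,"dz":0,"turn":0},{"dx":0,"dy":0,"dz":0,"turn":0}])

```text
time: 14.03
tool_pos: [0.5667, -0.1981, 0.0987]
tcp_rot: [0.081, 3.138, -0.001]
wrist_force: [0.7, -0.3, -0.1]
width: 0.408
```

```bash
python3 wr.py w12; python3 - <<'E'
from h import *
p,d,i=load('w12')
save('m12',cv2.resize(p[60:260,190:450],(780,600),interpolation=cv2.INTER_CUBIC))
E
python3 mk.py w12 '[.5647,-.1979]'|head -7
```

```text
[ 0.48568982 -0.19441963  0.23981801] [[0.051, 0.999, -0.001], [0.947, -0.048, 0.319], [0.318, -0.017, -0.948]] 65.70646984690485
{'time': 14.0833, 'tool_pos': [0.566, -0.1979, 0.0977], 'tcp_rot': [0.0814, 3.1398, -0.0004], 'q': [-0.3779, 0.2388, 1.8961, 0.0, 1.006, -1.8969], 'wrist_force': [0.0409, 0.5993, 0.1105], 'width': 0.4077}
0.03 -0.058 [128, 124, 121, 125, 127, 124, 125, 124, 123, 123, 123, 124, 120, 107, 90, 87, 101, 116, 130, 139, 141, 142, 142, 140]
0.03 -0.054 [80, 83, 81, 81, 81, 82, 83, 82, 80, 83, 82, 82, 81, 77, 71, 75, 93, 115, 132, 139, 138, 141, 141, 138]
0.03 -0.05 [125, 125, 124, 124, 125, 124, 125, 124, 121, 121, 120, 118, 113, 92, 76, 81, 106, 123, 136, 141, 141, 140, 138, 138]
0.03 -0.047 [124, 126, 127, 125, 122, 123, 123, 123, 122, 126, 126, 121, 114, 95, 76, 76, 99, 123, 136, 138, 139, 138, 138, 138]
0.03 -0.041 [125, 124, 123, 122, 125, 126, 126, 123, 121, 124, 125, 122, 118, 99, 78, 73, 93, 116, 131, 138, 141, 142, 143, 140]
0.03 -0.035 [123, 124, 123, 121, 120, 118, 117, 118, 120, 122, 123, 122, 121, 115, 105, 94, 102, 122, 133, 139, 140, 139, 141, 140]
0.03 -0.025 [123, 123, 123, 121, 118, 120, 124, 122, 117, 116, 120, 121, 127, 134, 135, 137, 139, 140, 137, 137, 140, 139, 138, 138]
```

View pics/m12.png

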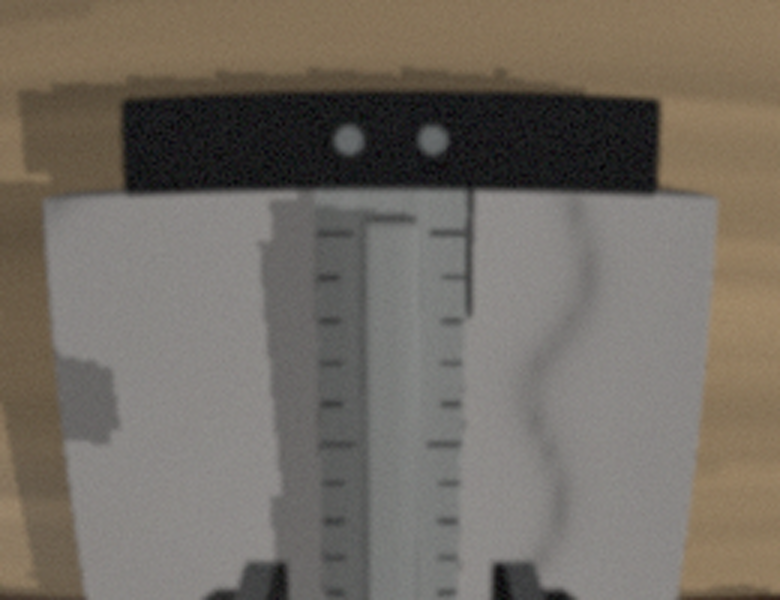

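m12: released. A dark strip of mark runs along the blade's left edge (column ~470, rows 190–315), and the head is against the slab edge along its full length. Now I'll retreat and do a last check from the far-side scene camera.

Emit:
jog_arm(motion=[{"dx":0,"dy":0,"dz":3,"turn":0},{"dx":0,"dy":0,"dz":3,"turn":0},{"dx":0,"dy":0,"dz":3,"turn":0},{"dx":-1,"dy":0,"dz":3,"turn":0},{"dx":-2,"dy":1,"dz":3,"turn":0},{"dx":-3,"dy":2,"dz":2,"turn":0},{"dx":-3,"dy":2,"dz":1,"turn":0},{"dx":-2,"dy":2,"dz":0,"turn":0},{"dx":0,"dy":0,"dz":0,"turn":0},{"dx":0,"dy":0,"dz":0,"turn":0},{"dx":0,"dy":0,"dz":0,"turn":0}])

```text
time: 15.0
tool_pos: [0.4559, -0.1279, 0.2767]
tcp_rot: [-0.081, -3.14, 0.0]
wrist_force: [0.4, -0.3, 0.4]
width: 0.41
```

```bash
python3 wr.py w13; python3 - <<'E'
from h import *
p,d,i=cam('scene');np.savez('s13.npz',p=p,d=d,**{k:np.array(v) for k,v in i.items()})
q,_,_=load('scene')
save('m13',np.vstack([cv2.resize(p[165:295,150:290],(420,390),interpolation=cv2.INTER_CUBIC)]) if 0 else np.hstack([cv2.resize(p[165:295,150:290],(420,390),interpolation=cv2.INTER_CUBIC),cv2.resize(p,(380,238))[:, :].repeat(1,0) if 0 else cv2.copyMakeBorder(cv2.resize(p,(380,238)),0,152,0,0,cv2.BORDER_CONSTANT)]))
pw,dw,iw=load('w12');a=np.radians(-2.95);A=np.array([[np.cos(a),-np.sin(a)],[np.sin(a),np.cos(a)]])
def heights(d,i,fish):
    R=np.array(i['R']);C=-R.T@i['t'];ys,xs=np.nonzero(d>0);_,dr=rays(i,np.c_[xs,ys],fish);X=C+dr*(d[ys,xs]/(dr@R[2]))[:,None]
    L=(X[:,:2]-[.501,-.195])@A
    f=lambda x0,x1,y0,y1:np.median(X[(L[:,0]>x0)&(L[:,0]<x1)&(L[:,1]>y0)&(L[:,1]<y1),2]).round(4)
    print('head L/R',f(-.018,-.006,.03,.055),f(-.018,-.006,-.055,-.03),'slab',f(.015,.05,.03,.06),f(.015,.05,-.06,-.03),'rib near/mid/far',f(.015,.03,-.003,.003),f(.08,.11,-.003,.003),f(.17,.2,-.003,.003))
heights(dw,iw,True);p3,d3,i3=load('w13');heights(d3,i3,True);heights(d,i,False)
# slab pose and bystanders before/after in scene
hsv=cv2.cvtColor(p,cv2.COLOR_RGB2HSV)
diff=(np.abs(p.astype(int)-q).max(2)>40).astype(np.uint8)
n,_,st,_=cv2.connectedComponentsWithStats(cv2.morphologyEx(diff,cv2.MORPH_OPEN,np.ones((3,3))));print([s[:5].tolist() for s in st[1:] if s[4]>25])
E
```

```text
[ 0.37524422 -0.12429785  0.41804981] [[0.051, 0.999, -0.0], [0.947, -0.048, 0.316], [0.316, -0.016, -0.949]] 65.70646984690485
{'time': 15.05, 'tool_pos': [0.4561, -0.1281, 0.2766], 'tcp_rot': [-0.0814, -3.1398, -0.0], 'q': [-0.3263, -0.1505, 1.9573, -0.0002, 1.3356, -1.8452], 'wrist_force': [0.4667, -0.7445, -0.1671], 'width': 0.4094}
head L/R 0.0368 0.0367 slab 0.0287 0.0287 rib near/mid/far 0.0467 0.0468 0.0467
head L/R 0.0367 0.037 slab 0.0288 0.0289 rib near/mid/far 0.0467 nan 0.0476
head L/R 0.4878 0.037 slab 0.0296 0.0298 rib near/mid/far 0.0467 0.0465 0.0468
  return _methods._mean(a, axis=axis, dtype=dtype,
  ret = ret.dtype.type(ret / rcount)
```

View pics/m13.png

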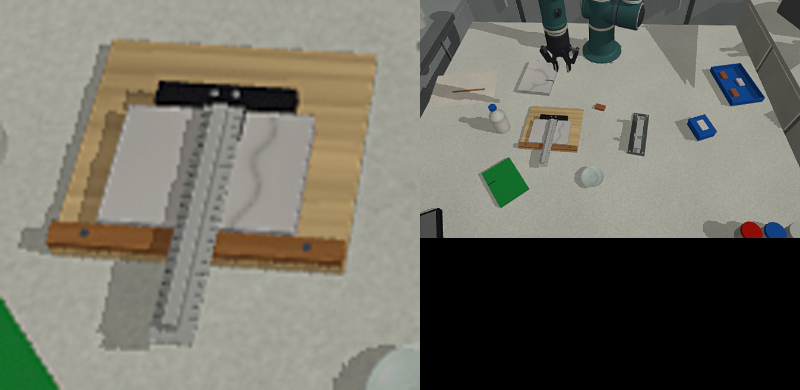

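m13: the blade lies flat over slab and fence, with no board showing between head and slab. The mark shows at the blade's left edge, and everything around it is unmoved. Handing in.

```bash
python3 -c "
from workcell import bot
print(bot.finish_job())"
```

```text
the job is handed in; nothing more can be done
None
```

The T-square is out of its clips and lying flat across the small pale slab, with its head pushed against the near edge. I let go of it and handed the job in at about 15 s, with the gripper backed off and touching nothing.

**Last checks**
- **Flat:** the rib height is 46.7, 46.8 and 46.7 mm at the near, middle and far readings. One reading in a later view was 1 mm higher, and two others in the final views came back invalid; I put all three down to the viewing angle.
- **Flush:** the head met the slab at about 6.5 N before release. No gap shows in the far-side view or the close-up before release.
- **On the mark:** after release about 1.3 to 1.6 mm of the 3 mm mark shows beside the blade's left edge. The edge is therefore within roughly 0.3 mm of the mark's middle. The first placing covered the mark, so I backed off 1.5 mm and shifted 1.2 mm before setting it down.
- **Surroundings:** comparing the scene before and after shows change only at the arm, the T-square and their shadows. I saw no shift of the slab or the other objects.

The first two move calls were refused because their rows were incomplete, which had no effect on the scene.

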